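# Press the hidden pan switch under the dispenser's head

## Robot

A 6-joint arm with a two-finger parallel gripper is mounted at the origin on the work surface. World frame = base frame: x ahead of the robot, y to its left, z up, the work surface at z = 0. Lengths are in m, angles in rad, forces in N, time in s.
With the tool pointing down it reaches from about 0.25 to 0.775 m from the base axis. Payload 4 kg.
Tool frame: the origin (TCP) lies at the centre of the arm's flange, where the gripper is bolted on; the fingertips stand ahead of it and the grasp point (between the pads) lies 180 mm ahead of it (robot.tcp_to_tips is the z of the fingertips in the tool frame, in m); z points along the fingers, y is the direction in which the jaws open and shut (so a half turn about z gives the same grasp; the last joint's range is limited). The gripper opens to 94 mm and grips with 3 to 60 N. Pads are 16 mm wide; open, the fingers measure 119 mm over their backs; the gripper's body (75 mm by 177 mm) begins 78 mm behind the grasp point.
Start: joints at [1.192, 0.087, 1.371, -0, 1.684, -0.103], TCP at [0.15, 0.529, 0.405] pointing down, gripper open.
Joint ranges: [-3.1, 3.1], [-0.76, 2.03], [0.27, 2.55], [-1.08, 4.22], [0.17, 2.65], [-2.57, 2.57]. Speed limits (rad/s): [2.79, 2.79, 3.14, 3.14, 3.14, 3.14].

## Interface

Orientations are given as [roll, pitch, yaw] about the fixed x, y, z axes, in that order (R = Rz(yaw) Ry(pitch) Rx(roll)).
In Python, from bench import robot gives the robot as it stands.
- The arm moves only by the tool move_arm, never from a script. Its argument "increments" is a list that holds one entry, the list of rows, each a list of 7 numbers: the opening, from 0 (shut) to 1 (fully open), then the shift along the tool's x, y, z as a fraction of full scale, then the turn, a rotation vector about the tool's x, y, z as a fraction of full scale. In form: [[[jaw, dx, dy, dz, rx, ry, rz], ...]]. A call has 1 to 8 rows; each row is the pose to reach, as a shift and turn from the pose commanded when the call began, along the tool's axes at that moment; what a row does not reach only later rows make up. Full scale, the value 1, is 0.1 m for a shift and pi/2 rad for a turn. A row lasts 1/12 s, in which the tool goes at most 41.7 mm and 7.16 degrees, less where a joint would pass 70% of its speed; a pose out of reach is approached as far as the arm can. A call with a number of a shift or a turn outside -1 to 1 is refused whole. A call with a gripper value outside its range is refused whole. The fingers move at their own pace and stop on an object; the grip force is fixed at half the most. Time passes only in rows, so rows that repeat a pose let the fingers close. It gives the time, the measured TCP pose, the force and the opening at its end, in the units of the state.
- robot.get_obs(): the state, without advancing time (a new reading comes with each control period).
- robot.snapshot(name): name is "scene" or "top"; returns (picture, depth): 420x560x3 uint8, red, green, blue; 420x560 float32, m along the optical axis (not along the pixel's ray), 0 where there is no reading.
- robot.camera_params(name): a dict with "mtx" (3x3 intrinsics, pixels), "k1" (the pictures are not rectified: a ray, as slopes to the right and down, at radius r is drawn at 1 + k1 r^2 times it, then the intrinsics apply), "R" (3x3) and "t" (3): a world point X has camera coordinates R X + t. Camera axes: x right, y down, z forward; pixel columns grow to the right and rows downward; lengths in m; the calibration is good to about 2 mm. A picture is of the moment at which its call begins. camera_params takes no time and is no camera call.
- robot.close_job(): hands the job in, once; it reports no verdict.
The state is a dict: "time": time; "joint_positions": joint angles; "qvel": joint speeds; "joint_torque": joint torques, N m; "tool_pos": TCP position; "ee_rot": TCP orientation; "wrist_force": force on the tool from outside, world axes, zero at the start; "wrist_torque": the same for the moment, N m; "width": finger opening in m.
Only numpy, scipy, OpenCV 4.12 (cv2) and the standard library are available. Lean on these libraries where they do the work, as an engineer would, in place of code of your own. Each camera call takes 0.05 s, during which the arm holds its last target.

## Task

Draw the small steel pan out from the wooden riser, set it down on the counter and let go, then take it again by the end of its handle so that the bowl can go in under the dispenser. With the pan, gently push up the switch plate hidden under the dispenser's overhanging head, hold it up for a second, then lower the pan and leave it standing, let go, in the middle of the dispenser's tray with its handle pointing out of the front. Do not drop the pan or disturb the mug, the jar or the spoon.

Things in the scene. Friction and masses are not known exactly. Their poses are not given: they have to be found in the camera images.
- pan_center (a point): Open round steel pan, 60 mm across, 75 mm high, about 150 g, with a straight black bar handle. Point on the bowl's axis, half-way up (37.5 mm above its underside). z is up; the handle runs along -x. It starts on the counter just beyond the riser, its axis 40 to 54 mm beyond the riser's far edge, the handle under the board, pointing roughly at the robot.
- pan_grip (a point): Point in the pan's handle, 115 mm from the bowl's axis (along the pan's -x) and 40 mm above the pan's underside. The handle is a bar 12 mm wide and 18 mm tall (31 to 49 mm above the underside) that ends 150 mm from the axis. Axes as for the pan.
- riser_edge (a point): Fixed low wooden riser: board 100 mm deep, 180 mm wide, from 65 to 75 mm above the counter, on two 10 mm side panels (160 mm clear between), open at front and back. Point at the middle of its far edge, at the board's top. x points away from the robot, out from under the board; the board reaches from here 100 mm along -x.
- tray (a point): Centre of the dispenser's drip tray, on its top, 12 mm above the counter; grille 104 (x) by 110 mm. The dispenser is a fixed black machine 124 mm wide; x points inwards from its front to its column, z up. Between tray and head it is open to the front and sides. The column's face is 50 mm along +x; the column is 240 mm high. The base ends 60 mm along -x.
- lip (a point): Middle of the lower edge of the steel lip at the front of the dispenser's overhanging head, 58 mm in front of the tray centre, 115 mm above the counter. The head is a box open below, 30 mm tall (115 to 145 mm above the counter), from the lip back to the column; its side skirts hang as low as the lip. Axes as for the tray.
- switch_face (a point): Centre of the underside of the switch plate, straight above the tray centre: a grey plate 56 mm (x) by 90 mm (y), level, 122 mm above the counter at rest, 7 mm up inside the head, hidden from above by the head. It moves with the plate.
- switch (a joint): How far the switch plate is pushed up, in m: 0 at rest, 0.010 at its stop. It clicks on past half-way (0.005). A spring (about 1.3 N at rest to 2.8 N at the stop) pushes it back down when it is let go.
- mug_center (a point): White mug, 80 mm diameter, 95 mm high, standing at one side; point on its axis half-way up. Leave alone.
- jar_center (a point): White jar with a steel cap, 72 mm diameter, 110 mm high, standing at one side; point on its axis half-way up. Leave alone.
- spoon: Steel spoon, 170 mm long, lying on the counter near the middle, between riser and dispenser, nearer the robot. Leave alone.
There are look-alikes about, which are no part of the job. Of the things shaped like the part that bears pan_center, the bare steel one is meant.

How it is judged:
By the outcome, as a careful person would: the job done as asked, in the order asked, and still so for the second after the job is handed in, with the robot touching nothing.
It also fails if it takes over 72 s, if anything falls off the work surface, if the arm or the gripper's body presses on something with over 40 N, if the wrist force passes 120 N, or if a joint passes its speed limit or range.

## Working session

There is one attempt and no reset: what is moved stays moved. The work goes in short steps, Python scripts to look and compute and a tool call to move; the robot and the scene stay as the last step left them, time stands still between calls to the robot, and variables do not carry over. Pictures are saved under pics/ and viewed, and the job is handed in when it is done.

Besides the shell and the picture viewer there is one more tool, called after "Request:" as name(argument=value, ...) on one line, values as JSON. move_arm: Moves the arm, as the interface text tells. Its arguments: {"type":"object","properties":{"increments":{"type":"array","items":{"type":"array","items":{"type":"array","items":{"type":"number","minimum":-1,"maximum":1}}}}},"required":["increments"]}

```bash
ls; mkdir -p pics
python3 - <<'E'
from bench import robot
import cv2,numpy as np
o=robot.get_obs();print(o)
for n in("scene","top"):
    p,d=robot.snapshot(n);cv2.imwrite(f"pics/{n}0.png",p[:,:,::-1]);np.save(f"pics/{n}0_d.npy",d);np.save(f"pics/{n}0.npy",p)
    print(robot.camera_params(n))
print(robot.tcp_to_tips)
E
```

```text
pics
{'time': 0.0, 'joint_positions': array([ 1.19190885e+00,  8.79144871e-02,  1.37222753e+00, -1.26905549e-05,
        1.68358977e+00, -1.03106057e-01]), 'qvel': array([-0.00155456,  0.00139213,  0.0013582 ,  0.00037376,  0.00193313,
        0.00021267]), 'joint_torque': array([-1.56780137e-03, -3.40171087e+01, -3.02427471e+01,  7.15288217e-02,
        3.29885725e-02, -1.67800613e-04]), 'tool_pos': array([0.1497303 , 0.5291048 , 0.40353942]), 'ee_rot': array([-3.13946358e+00, -2.07620876e-04,  2.86580960e+00]), 'wrist_force': array([-0.57701269, -0.06148991,  0.90978929]), 'wrist_torque': array([ 0.01253914,  0.02262082, -0.02224705]), 'width': 0.09427625611281043}
{'mtx': array([[401.90725382,   0.        , 280.35368782],
       [  0.        , 401.90725382, 204.54831044],
       [  0.        ,   0.        ,   1.        ]]), 'k1': -0.12121799967560726, 'R': array([[-0.0096936 ,  0.9998387 , -0.01511971],
       [ 0.76681245, -0.00227204, -0.6418672 ],
       [-0.64179802, -0.01781599, -0.76666674]]), 't': array([ 0.00312043, -0.2952594 ,  1.43562019])}
{'mtx': array([[410.27946735,   0.        , 283.35482958],
       [  0.        , 410.27946735, 199.91475411],
       [  0.        ,   0.        ,   1.        ]]), 'k1': 0.03162333225507143, 'R': array([[ 0.0053523 , -0.99994668, -0.00883083],
       [-0.9809774 , -0.0035367 , -0.19408977],
       [ 0.19404819,  0.00970167, -0.98094402]]), 't': array([0.01268108, 0.50390147, 1.28775323])}
0.1992
```

View pics/scene0.png

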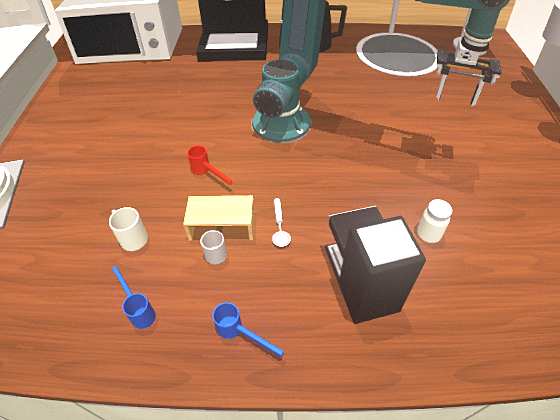

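View pics/top0.png

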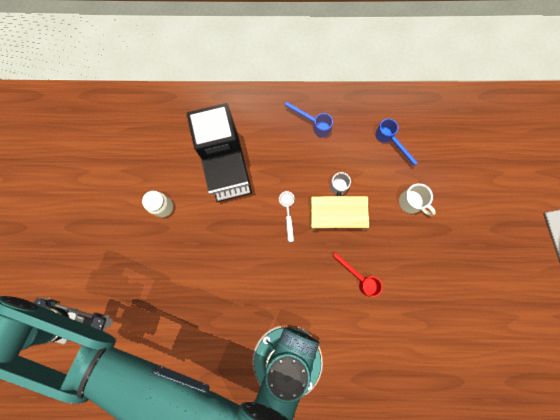

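The bare-steel pan is the one at scene (213,247) / top (341,183), beyond the riser. The red one (scene 198,160) and the two blue ones (scene 138,312 and 228,320) are look-alikes. I'll confirm this with a crop and measure.

```bash
cat > h.py <<'E'
import numpy as np,cv2
from bench import robot
C={n:robot.camera_params(n) for n in("scene","top")}
def ray(n,u,v):
    c=C[n];K=c["mtx"];x=np.array([(u-K[0,2])/K[0,0],(v-K[1,2])/K[1,1]]);s=x.copy()
    for _ in range(20): s=x/(1+c["k1"]*(s@s))
    d=c["R"].T@np.array([s[0],s[1],1]);o=-c["R"].T@c["t"];return o,d
def onz(n,u,v,z):
    o,d=ray(n,u,v);return o+d*(z-o[2])/d[2]
def proj(n,X):
    c=C[n];p=c["R"]@np.array(X)+c["t"];s=p[:2]/p[2];s=s*(1+c["k1"]*(s@s));return c["mtx"][:2,:2]@s+c["mtx"][:2,2]
def snap(n,tag):
    p,d=robot.snapshot(n);cv2.imwrite(f"pics/{n}{tag}.png",p[:,:,::-1]);np.save(f"pics/{n}{tag}.npy",p);np.save(f"pics/{n}{tag}_d.npy",d);return p,d
def cloud(n,d):
    c=C[n];v,u=np.mgrid[0:420,0:560];K=c["mtx"]
    x=np.stack([(u-K[0,2])/K[0,0],(v-K[1,2])/K[1,1]],-1);s=x.copy()
    for _ in range(20): s=x/(1+c["k1"]*(s**2).sum(-1,keepdims=True))
    P=np.concatenate([s,np.ones(s.shape[:2]+(1,))],-1)*d[...,None]
    return (P-c["t"])@c["R"]
def crop(n,tag,x0,y0,x1,y1,out):
    p=np.load(f"pics/{n}{tag}.npy")[y0:y1,x0:x1,::-1];k=min(800/(x1-x0),600/(y1-y0))
    cv2.imwrite(out,cv2.resize(p,None,fx=k,fy=k,interpolation=cv2.INTER_CUBIC))
E
python3 - <<'E'
from h import *
crop("top","0",280,140,440,260,"pics/c_top.png")
crop("scene","0",100,180,460,330,"pics/c_scene.png")
crop("top","0",130,95,290,215,"pics/c_disp.png")
for n in C:
    d=np.load(f"pics/{n}0_d.npy");print(n,(d==0).mean());P=cloud(n,d);np.save(f"pics/{n}0_P.npy",P)
P=np.load("pics/top0_P.npy")
for uv in[(341,180),(340,212),(228,168),(212,125),(418,195),(154,199),(300,250),(330,260)]:print(uv,P[uv[1],uv[0]].round(4))
E
```

```text
scene 0.003954081632653061
top 0.003954081632653061
(341, 180) [ 0.5829 -0.1803  0.0025]
(340, 212) [ 0.4611 -0.1657  0.0705]
(228, 168) [0.5844 0.1846 0.1444]
(212, 125) [0.6823 0.2185 0.2495]
(418, 195) [ 0.5315 -0.437   0.0032]
(154, 199) [0.4942 0.418  0.1057]
(300, 250) [ 0.3456 -0.0405 -0.0033]
(330, 260) [ 0.3133 -0.1388 -0.0016]
```

View pics/c_top.png

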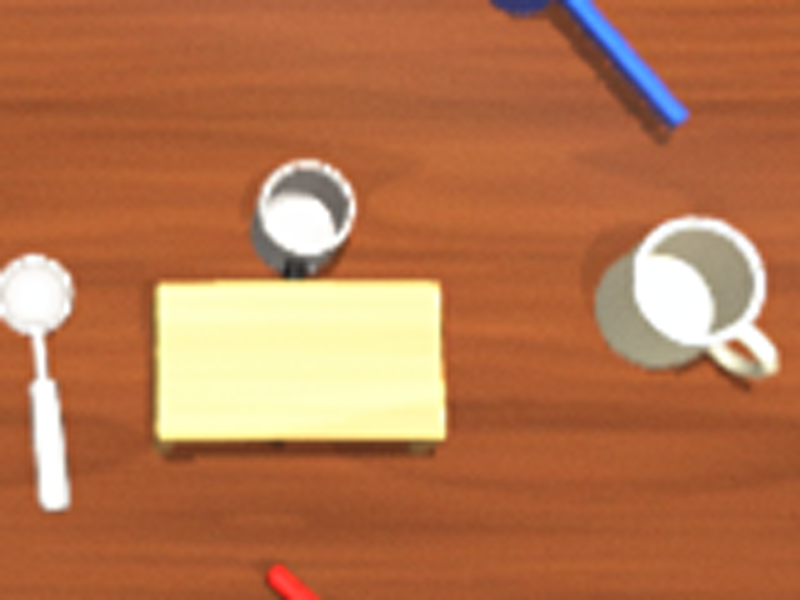

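View pics/c_scene.png

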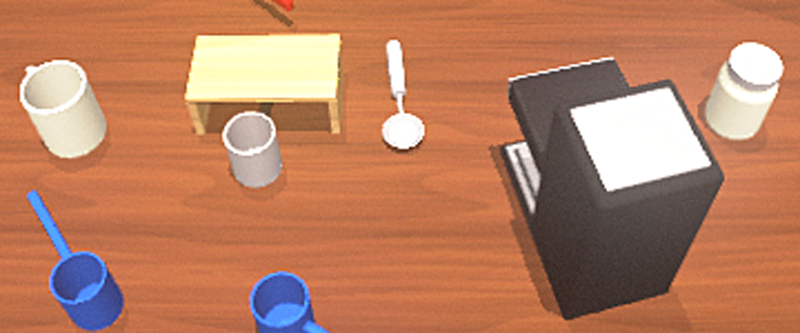

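View pics/c_disp.png

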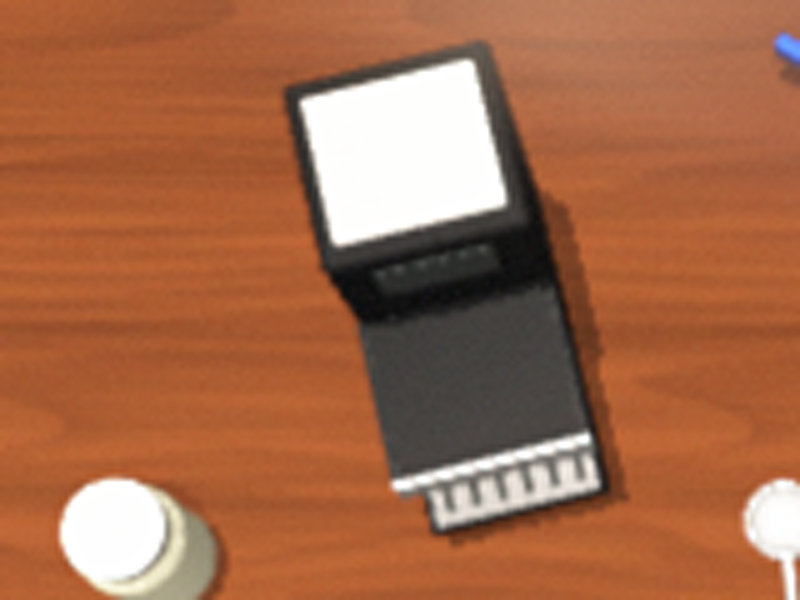

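Run:
```python
from h import *
f=lambda n,u,v,z:onz(n,u,v,z).round(4)
# column top corners (crop/5 + offset)
print("col top"); 
for u,v in[(288,90),(488,42),(528,218),(330,266)]:print(f("top",130+u/5,95+v/5,.24))
print("head: back L/R, lip L/R (z .145)")
for u,v in[(362,320),(556,290),(392,487),(590,437)]:print(f("top",130+u/5,95+v/5,.145))
print("base front L,R z .012");
for u,v in[(435,532),(607,492)]:print(f("top",130+u/5,95+v/5,.012))
# riser mask
for n in C:
    p=np.load(f"pics/{n}0.npy").astype(int);r,g,b=p[...,0],p[...,1],p[...,2]
    m=((r>200)&(g>190)&(b<215)&(r-b>50)).astype(np.uint8)
    cs,_=cv2.findContours(m,cv2.RETR_EXTERNAL,cv2.CHAIN_APPROX_NONE);c=max(cs,key=cv2.contourArea)
    q=cv2.approxPolyDP(c,4,True)[:,0];print(n,"riser",cv2.contourArea(c),[(tuple(x),f(n,*x,.075)) for x in q])
# cloud: board pts
P=np.load("pics/top0_P.npy")
B=P[198:230,310:370].reshape(-1,3);B=B[(B[:,2]>.06)];print("board z",np.median(B[:,2]),B[:,0].min(),B[:,0].max(),B[:,1].min(),B[:,1].max())
# pan rim
u,v=280+307/5,140+207/5
print("rim ctr top",f("top",280+306/5,140+206/5,.075), "edges",f("top",280+257/5,140+208/5,.075),f("top",280+355/5,140+208/5,.075),f("top",280+306/5,140+160/5,.075))
s=800/360
print("rim scene",f("scene",100+250/s,180+133/s,.075), "base bottom",f("scene",100+256/s,180+186/s,0))
print("handle top",f("top",280+294/5,140+272/5,.049))
print("mug",f("top",280+700/5,140+285/5,.095),"jar",f("top",130+115/5,95+530/5,.11))
print("spoon",f("top",280+30/5,140+290/5,0.01),f("top",280+55/5,140+510/5,0.01))
crop("scene","0",170,180,270,280,"pics/c_pan.png");crop("top","0",310,160,380,240,"pics/c_pan2.png")
crop("scene","0",310,190,460,330,"pics/c_disp2.png")
```

```text
col top
[0.7225 0.2926 0.24  ]
[0.7527 0.1773 0.24  ]
[0.645  0.1511 0.24  ]
[0.6158 0.2634 0.24  ]
head: back L/R, lip L/R (z .145)
[0.6126 0.2643 0.145 ]
[0.6323 0.1451 0.145 ]
[0.5074 0.2416 0.145 ]
[0.539  0.1221 0.145 ]
base front L,R z .012
[0.5054 0.2377 0.012 ]
[0.5332 0.1229 0.012 ]
scene riser 725.0 [((np.int32(183), np.int32(222)), array([ 0.5074, -0.2551,  0.075 ])), ((np.int32(251), np.int32(225)), array([ 0.5172, -0.0736,  0.075 ])), ((np.int32(184), np.int32(223)), array([ 0.5107, -0.2518,  0.075 ])), ((np.int32(185), np.int32(217)), array([ 0.4905, -0.2524,  0.075 ])), ((np.int32(241), np.int32(219)), array([ 0.4973, -0.1012,  0.075 ])), ((np.int32(186), np.int32(216)), array([ 0.4871, -0.2502,  0.075 ])), ((np.int32(251), np.int32(219)), array([ 0.4974, -0.0747,  0.075 ])), ((np.int32(251), np.int32(209)), array([ 0.4632, -0.0766,  0.075 ])), ((np.int32(233), np.int32(203)), array([ 0.4419, -0.1272,  0.075 ])), ((np.int32(187), np.int32(204)), array([ 0.4451, -0.2542,  0.075 ]))]
top riser 1709.5 [((np.int32(311), np.int32(198)), array([ 0.5053, -0.0736,  0.075 ])), ((np.int32(312), np.int32(227)), array([ 0.4121, -0.0761,  0.075 ])), ((np.int32(368), np.int32(227)), array([ 0.4129, -0.2519,  0.075 ])), ((np.int32(367), np.int32(197)), array([ 0.5092, -0.2521,  0.075 ]))]
board z 0.07436722801715155 0.2443619019218618 0.5069984525806747 -0.25362438612533234 0.001969199059202938
rim ctr top [ 0.5609 -0.1712  0.075 ] edges [ 0.5594 -0.1397  0.075 ] [ 0.5596 -0.2026  0.075 ] [ 0.5914 -0.1718  0.075 ]
rim scene [ 0.5645 -0.1693  0.075 ] base bottom [ 0.5893 -0.1704  0.    ]
handle top [ 0.5229 -0.1659  0.049 ]
mug [ 0.5057 -0.4132  0.095 ] jar [0.487  0.4192 0.11  ]
spoon [0.5182 0.0065 0.01  ] [ 0.3706 -0.0106  0.01  ]
```

View pics/c_pan.png

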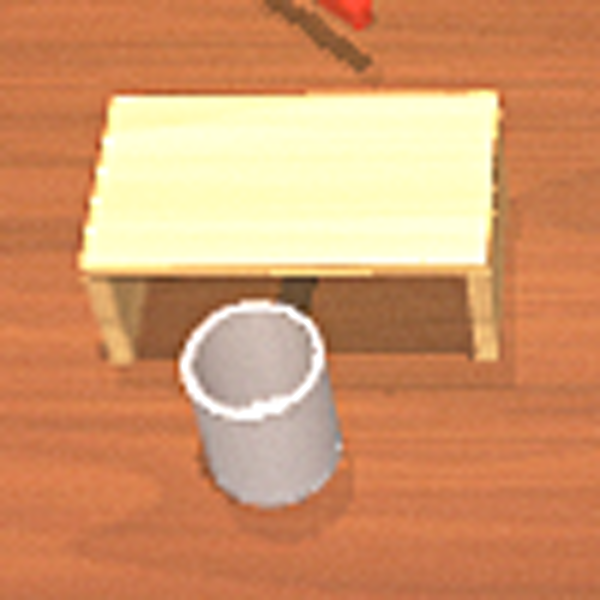

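View pics/c_pan2.png

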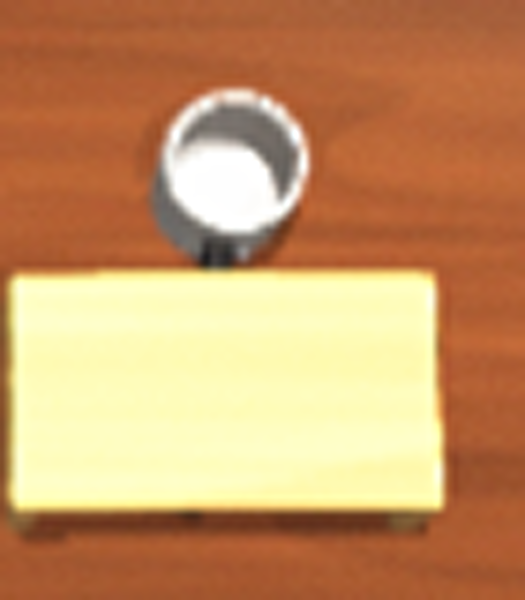

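View pics/c_disp2.png

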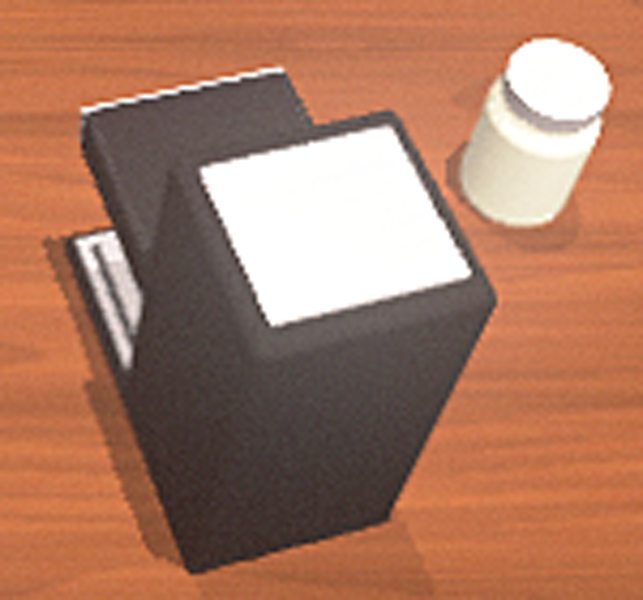

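Confirmed: the crop shows the bare-steel pan with its rim centred at top (341,181) and a short dark stub of handle running under the board. The dispenser is yawed about 14.6°, and its lip edge runs from (208,192) to (248,182) in top. Next I'll compute the handle direction, the obstacle positions and the approach numbers.

Run:
```python
from h import *
print("tip?",onz("top",336.7,228.7,.045),"stub",onz("top",310+218/7.5,160+255/7.5,.049), "stub scene",onz("scene",170+297/6,180+290/6,.049))
print("blue1",onz("top",323,124,.075),onz("top",288,104,.049),"blue2",onz("top",388,128,.075),onz("top",414,163,.045))
o=robot.get_obs();yaw=o["ee_rot"][2];p=o["tool_pos"]
tx=np.array([np.cos(yaw),np.sin(yaw)]);ty=np.array([np.sin(yaw),-np.cos(yaw)])
d=np.array([.562,-.170])-p[:2];print(d@tx,d@ty)
```

```text
tip? [ 0.41086477 -0.15727134  0.045     ] stub [ 0.52425739 -0.16677887  0.049     ] stub scene [ 0.50877379 -0.16067507  0.049     ]
blue1 [ 0.75535217 -0.11514577  0.075     ] [0.83756626 0.00088276 0.049     ] blue2 [ 0.74137964 -0.32856118  0.075     ] [ 0.63076205 -0.41656714  0.045     ]
-0.5870873755842784 -0.5604266501489823
```

Request:
move_arm(increments=[[[1,-0.2,-0.19,-0.3,0,0,0],[1,-0.5,-0.47,-0.6,0,0,0],[1,-0.75,-0.7,-0.8,0,0,0],[1,-0.98,-0.93,-0.8,0,0,0]]])

```text
time: 0.43
tool_pos: [0.219, 0.4122, 0.4886]
ee_rot: [3.135, 0.002, 2.868]
wrist_force: [0.7, 0.2, 0.1]
width: 0.0942
```

Request:
move_arm(increments=[[[1,-0.28,-0.26,0,0,0,0],[1,-0.56,-0.53,0,0,0,0],[1,-0.78,-0.75,0,0,0,0],[1,-0.98,-0.93,0,0,0,0]]])

```text
time: 0.77
tool_pos: [0.2881, 0.2949, 0.4845]
ee_rot: [-3.141, 0.0, 2.865]
wrist_force: [0.1, 1.3, -0.5]
width: 0.0939
```

Request:
move_arm(increments=[[[1,-0.25,-0.24,0,0,0,0],[1,-0.5,-0.48,0,0,0,0],[1,-0.75,-0.72,0,0,0,0],[1,-0.98,-0.93,0,0,0,0],[1,-0.98,-0.93,0,0,0,0]]])

```text
time: 1.18
tool_pos: [0.3586, 0.1772, 0.4839]
ee_rot: [-3.139, 0.001, 2.858]
wrist_force: [0.5, 0.1, 0.5]
width: 0.0943
```

Request:
move_arm(increments=[[[1,-0.25,-0.24,0,0,0,0],[1,-0.5,-0.48,0,0,0,0],[1,-0.75,-0.72,0,0,0,0],[1,-0.98,-0.93,0,0,0,0]]])

```text
time: 1.52
tool_pos: [0.426, 0.0636, 0.4843]
ee_rot: [3.141, -0.0, 2.866]
wrist_force: [1.2, 0.3, 0.5]
width: 0.0937
```

Request:
move_arm(increments=[[[1,-0.25,-0.24,0,0,0,0],[1,-0.5,-0.48,0,0,0,0],[1,-0.75,-0.72,0,0,0,0],[1,-0.98,-0.93,0,0,0,0]]])

```text
time: 1.85
tool_pos: [0.4953, -0.0528, 0.4841]
ee_rot: [3.141, -0.001, 2.866]
wrist_force: [-0.3, -0.1, 0.4]
width: 0.0941
```

Request:
move_arm(increments=[[[1,-0.25,-0.24,0.2,0,0,-0.04],[1,-0.5,-0.48,0.4,0,0,-0.08],[1,-0.75,-0.72,0.6,0,0,-0.12],[1,-0.98,-0.93,0.8,0,0,-0.12],[1,-0.98,-0.93,0.8,0,0,-0.12],[1,-0.98,-0.93,0.8,0,0,-0.12]]])

```text
time: 2.35
tool_pos: [0.5641, -0.1683, 0.4012]
ee_rot: [3.139, -0.006, 3.053]
wrist_force: [-0.6, 0.3, 0.4]
width: 0.0938
```

Run:
```python
from h import *
o=robot.get_obs();print(o["tool_pos"],o["ee_rot"],o["joint_positions"].round(3))
snap("scene","1");crop("scene","1",150,130,300,290,"pics/c1.png")
```

```text
[ 0.56406755 -0.16828075  0.40124901] [ 3.13885642 -0.0063635   3.05271229] [-3.860e-01  1.760e-01  1.278e+00  1.000e-03  1.694e+00 -1.868e+00]
```

View pics/c1.png

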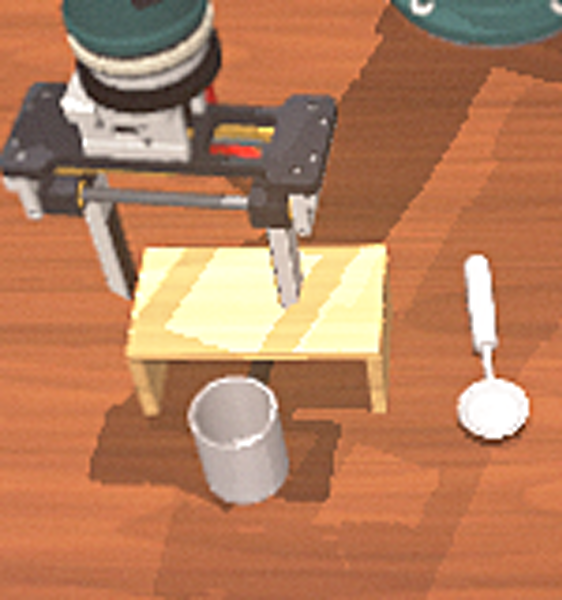

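Run:
```python
from h import *
print(onz("scene",150+120/3.746,130+297/3.746,.202),onz("scene",150+288/3.746,130+306/3.746,.202))
```

```text
[ 0.56772651 -0.22141558  0.202     ] [ 0.57500238 -0.11635361  0.202     ]
```

Request:
move_arm(increments=[[[1,0.02,-0.02,0.2,0,0,0],[1,0.02,-0.02,0.4,0,0,0],[1,0.02,-0.02,0.6,0,0,0],[1,0.02,-0.02,0.8,0,0,0],[1,0.02,-0.02,1.0,0,0,0],[1,0.02,-0.02,1.0,0,0,0]]])

```text
time: 2.9
tool_pos: [0.5603, -0.1674, 0.3021]
ee_rot: [3.139, -0.005, 3.056]
wrist_force: [-0.6, 0.5, -1.2]
width: 0.094
```

Request:
move_arm(increments=[[[1,0,0,0.2,0,0,0],[1,0,0,0.4,0,0,0],[1,0,0,0.55,0,0,0],[1,0,0,0.65,0,0,0],[1,0,0,0.71,0,0,0],[1,0,0,0.71,0,0,0]]])

```text
time: 3.4
tool_pos: [0.5614, -0.169, 0.2339]
ee_rot: [3.141, -0.0, 3.055]
wrist_force: [-0.9, 0.2, -1.1]
width: 0.0937
```

Request:
move_arm(increments=[[[0.6,0,0,0,0,0,0],[0.5,0,0,0,0,0,0],[0.4,0,0,0,0,0,0],[0.4,0,0,0,0,0,0],[0.3,0,0,0,0,0,0],[0.3,0,0,0,0,0,0]]])

```text
time: 3.9
tool_pos: [0.5616, -0.17, 0.2343]
ee_rot: [-3.141, 0.001, 3.054]
wrist_force: [0.3, -1.3, 1.6]
width: 0.0607
```

Request:
move_arm(increments=[[[0.2,0,0,0,0,0,0],[0.2,0,0,-0.03,0,0,0],[0.2,0,0,-0.06,0,0,0],[0.2,-0.1,0,-0.06,0,0,0],[0.2,-0.25,0,-0.06,0,0,0],[0.2,-0.4,0,-0.06,0,0,0],[0.2,-0.5,0,-0.06,0,0,0],[0.2,-0.5,0,-0.06,0,0,0]]])

```text
time: 4.57
tool_pos: [0.6124, -0.1739, 0.2392]
ee_rot: [3.141, 0.0, 3.055]
wrist_force: [-0.3, 0.9, -0.9]
width: 0.0605
```

Run:
```python
from h import *
print(robot.get_obs()["wrist_force"])
snap("scene","2");crop("scene","2",150,150,310,310,"pics/c2.png")
```

```text
[-0.34042453  0.94753767 -0.88223385]
```

View pics/c2.png

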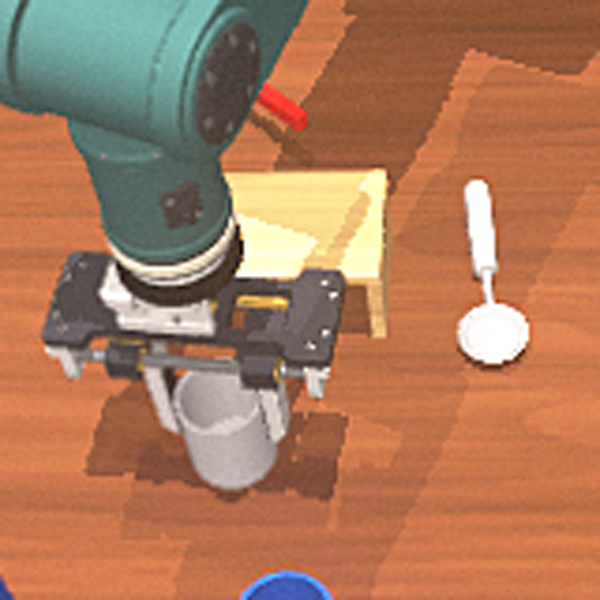

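Request:
move_arm(increments=[[[0.2,-0.15,0,0,0,0,0],[0.2,-0.3,0,0,0,0,0],[0.2,-0.45,0,0,0,0,0],[0.2,-0.6,0,0,0,0,0],[0.2,-0.63,0,0,0,0,0],[0.2,-0.63,0,-0.1,0,0,0],[0.2,-0.63,0,-0.3,0,0,0],[0.2,-0.63,0,-0.4,0,0,0]]])

```text
time: 5.28
tool_pos: [0.6734, -0.1795, 0.282]
ee_rot: [-3.141, 0.001, 3.054]
wrist_force: [0.4, 0.2, -0.9]
width: 0.0603
```

Request:
move_arm(increments=[[[0.2,0,0.2,-0.2,0,0,0],[0.2,0,0.4,-0.2,0,0,-0.04],[0.2,0,0.6,-0.2,0,0,-0.08],[0.2,0,0.8,-0.2,0,0,-0.12],[0.2,0,1.0,-0.2,0,0,-0.16],[0.2,0,1.0,-0.2,0,0,-0.2],[0.2,0,1.0,-0.2,0,0,-0.217],[0.2,0,1.0,-0.2,0,0,-0.217]]])

```text
time: 5.95
tool_pos: [0.682, -0.0793, 0.3008]
ee_rot: [-3.141, 0.001, -2.887]
wrist_force: [0.8, 0.7, -1.1]
width: 0.0606
```

Run:
```python
from h import *
o=robot.get_obs();print(o["tool_pos"],o["ee_rot"],o["joint_positions"].round(3),o["width"])
snap("scene","3");crop("scene","3",150,150,310,310,"pics/c3.png")
snap("top","3");crop("top","3",230,100,390,230,"pics/c3t.png")
```

```text
[ 0.68199845 -0.07929473  0.30084532] [-3.14118505e+00  5.80415070e-04 -2.88688040e+00] [-0.198  0.427  1.16  -0.     1.554 -2.024] 0.06056766874692321
```

View pics/c3.png

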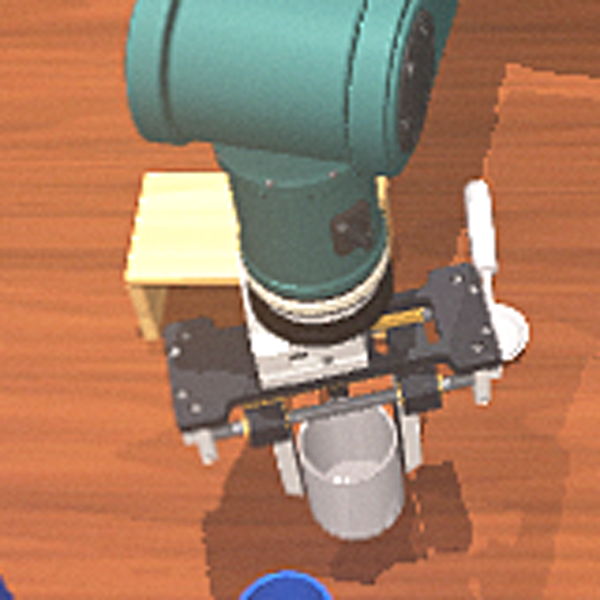

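View pics/c3t.png

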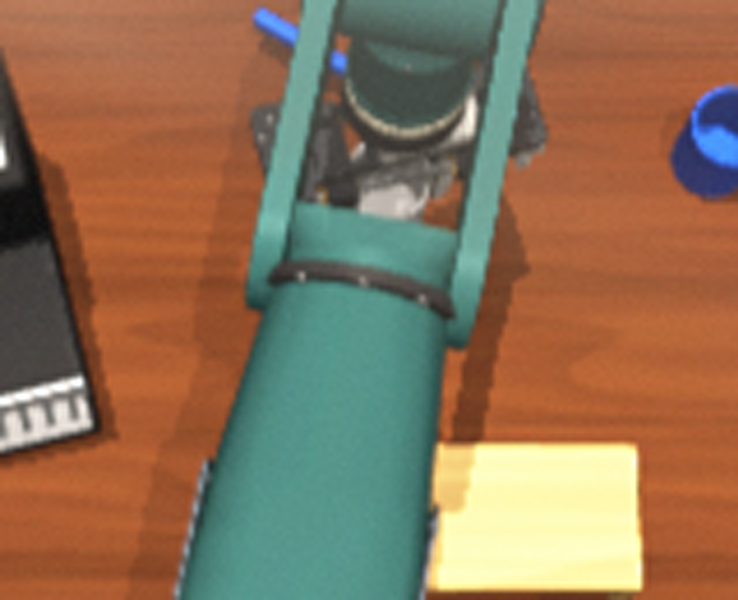

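Request:
move_arm(increments=[[[0.2,0.02,0.12,0.1,0,0,0],[0.2,0.04,0.24,0.2,0,0,0],[0.2,0.05,0.36,0.32,0,0,0],[0.2,0.05,0.36,0.45,0,0,0],[0.2,0.05,0.36,0.55,0,0,0],[0.2,0.05,0.36,0.6,0,0,0],[0.2,0.05,0.36,0.63,0,0,0],[0.2,0.05,0.36,0.63,0,0,0]]])

```text
time: 6.72
tool_pos: [0.6689, -0.0471, 0.2357]
ee_rot: [3.141, -0.001, -2.889]
wrist_force: [-0.1, -0.1, -1.2]
width: 0.0604
```

Request:
move_arm(increments=[[[0.2,0,0,0.01,0,0,0],[0.2,0,0,0.02,0,0,0],[0.2,0,0,0.03,0,0,0],[0.2,0,0,0.03,0,0,0]]])

```text
time: 7.05
tool_pos: [0.6691, -0.0464, 0.2344]
ee_rot: [-3.141, 0.001, -2.888]
wrist_force: [0.5, -0.7, -1.4]
width: 0.0607
```

Request:
move_arm(increments=[[[0.2,0,0,0.005,0,0,0],[0.2,0,0,0.01,0,0,0],[0.2,0,0,0.01,0,0,0]]])

```text
time: 7.3
tool_pos: [0.6691, -0.0464, 0.2343]
ee_rot: [-3.141, 0.002, -2.888]
wrist_force: [-0.2, -1.3, 5.0]
width: 0.0602
```

Request:
move_arm(increments=[[[0.65,0,0,0,0,0,0],[0.7,0,0,0,0,0,0],[0.8,0,0,0,0,0,0],[0.9,0,0,0,0,0,0],[0.9,0,0,0,0,0,0],[0.9,0,0,-0.2,0,0,0],[0.9,0,0,-0.5,0,0,0],[0.9,0,0,-0.8,0,0,0]]])

```text
time: 7.97
tool_pos: [0.6685, -0.0461, 0.3112]
ee_rot: [3.14, -0.004, -2.888]
wrist_force: [0.1, 0.2, 0.6]
width: 0.0848
```

Request:
move_arm(increments=[[[0.9,0.2,0,-0.1,0,0,0],[0.9,0.5,0,-0.1,0,0,0],[0.8,0.8,0,-0.1,0,0,0],[0.6,1,0,-0.1,0,0,0],[0.5,1,0,-0.1,0,0,0],[0.5,1,0,-0.1,0,0,0]]])

```text
time: 8.47
tool_pos: [0.5716, -0.0715, 0.3228]
ee_rot: [3.141, 0.001, -2.889]
wrist_force: [0.5, -0.5, -0.6]
width: 0.0616
```

Run:
```python
from h import *
o=robot.get_obs();print(o["tool_pos"],o["ee_rot"],o["joint_positions"].round(3),o["width"])
snap("scene","4");crop("scene","4",180,150,340,310,"pics/c4.png")
snap("top","4");crop("top","4",230,100,390,230,"pics/c4t.png")
```

```text
[ 0.57162707 -0.07145255  0.32276295] [ 3.14144937e+00  7.71698096e-04 -2.88880361e+00] [-0.223  0.174  1.437  0.     1.53  -2.046] 0.06163478746775146
```

View pics/c4.png

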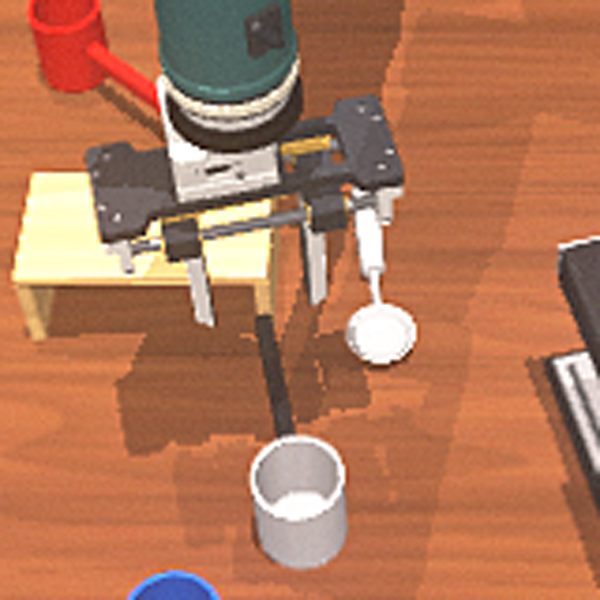

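View pics/c4t.png

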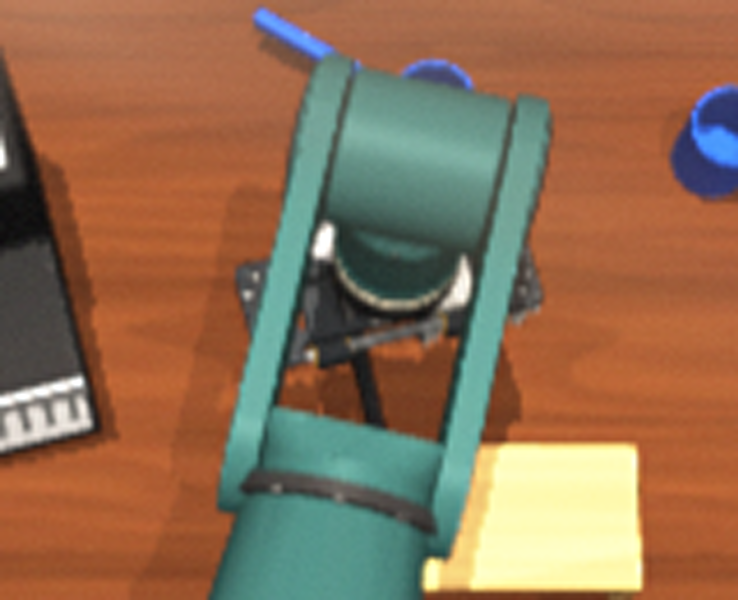

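The pan is standing free. Its rim centre is at scene ≈(259.5,278.5), and the handle end at ≈(250,235) is clear of the riser. I'll measure the handle line next.

Run:
```python
from h import *
p=np.load("pics/scene4.npy").astype(int)
# dark handle pixels
m=(p.max(2)<75);m[:234]=0;m[267:]=0;m[:,:240]=0;m[:,264:]=0
ys,xs=np.nonzero(m);pts=np.array([onz("scene",u,v,.045)[:2] for u,v in zip(xs,ys)])
l=cv2.fitLine(np.float32(pts),cv2.DIST_HUBER,0,.01,.01).ravel();print(len(xs),l,np.degrees(np.arctan2(l[1],l[0])))
s=(pts-l[2:])@l[:2];print("ends",l[2:]+l[:2]*s.min(),l[2:]+l[:2]*s.max())
# rim: bright pixels ellipse
q=np.load("pics/scene4.npy");R=[]
for a,b in[((298-48),482),(345,482),(298,436),(298,528)]:
    print(onz("scene",180+a/3.75,150+b/3.75,.075)[:2])
# cloud check of rim
P=cloud("scene",np.load("pics/scene4_d.npy"));Q=P[250:305,240:280].reshape(-1,3);Q=Q[(Q[:,2]>.066)&(Q[:,2]<.085)];print(len(Q),Q[:,:2].min(0),Q[:,:2].max(0))
o=robot.get_obs();y=o["ee_rot"][2];print(o["tool_pos"],y)
```

```text
35 [ 0.9873875   0.15832244  0.5858692  -0.06811229] 9.109538
ends [ 0.52406458 -0.07802234] [ 0.62056098 -0.06254964]
[ 0.67578668 -0.07511678]
[ 0.67555595 -0.01516124]
[ 0.64195448 -0.04618422]
[ 0.70799437 -0.04346587]
157 [ 0.63964006 -0.07530504] [ 0.70094147 -0.01757167]
[ 0.57276035 -0.07121352  0.32266425] -2.887884276552592
```

Request:
move_arm(increments=[[[0.5,0.05,0.02,0.1,0,0,0],[0.5,0.11,0.03,0.2,0,0,0],[0.5,0.11,0.03,0.4,0,0,0],[0.5,0.11,0.03,0.6,0,0,0],[0.5,0.11,0.03,0.8,0,0,0],[0.5,0.11,0.03,0.9,0,0,0],[0.5,0.11,0.03,0.99,0,0,0],[0.5,0.11,0.03,0.99,0,0,0]]])

```text
time: 9.23
tool_pos: [0.5607, -0.0709, 0.2214]
ee_rot: [3.14, -0.003, -2.888]
wrist_force: [-1.0, -0.8, -0.4]
width: 0.0471
```

Run:
```python
from h import *
o=robot.get_obs();print(o["tool_pos"],o["ee_rot"],o["wrist_force"],o["width"])
snap("scene","5");crop("scene","5",200,180,320,300,"pics/c5.png")
```

```text
[ 0.56071584 -0.07090542  0.22142989] [ 3.13971648 -0.00321781 -2.88761253] [-1.01522793 -0.84498428 -0.35754355] 0.047111391535338026
```

View pics/c5.png

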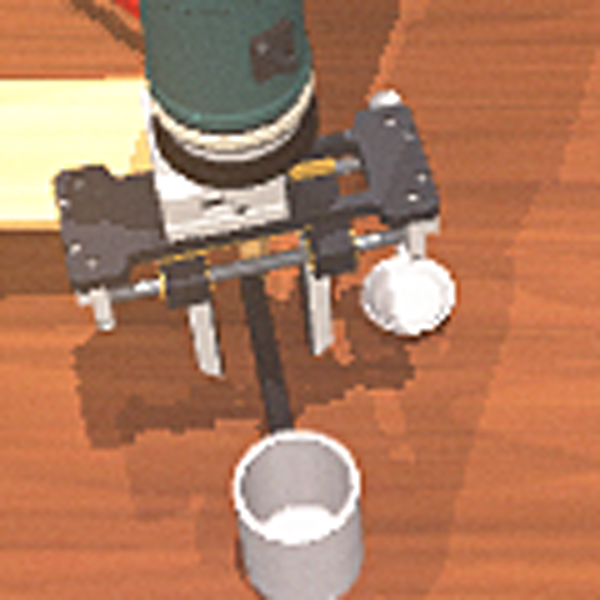

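The handle lies centrally between the fingers, at crop x≈265 with the tips at 210 and 320. Closing now.

Request:
move_arm(increments=[[[0.35,0,0,0,0,0,0],[0.25,0,0,0,0,0,0],[0.15,0,0,0,0,0,0],[0.1,0,0,0,0,0,0],[0.05,0,0,0,0,0,0],[0,0,0,0,0,0,0],[0,0,0,0,0,0,0]]])

```text
time: 9.87
tool_pos: [0.5607, -0.0712, 0.224]
ee_rot: [-3.142, 0.001, -2.888]
wrist_force: [-0.7, 0.9, 0.9]
width: 0.0116
```

Request:
move_arm(increments=[[[0,0,0,-0.05,0,0,0],[0,0,0,-0.1,0,0,0],[0,0,0,-0.2,0,0,0],[0,0,0,-0.3,0,0,0],[0,0,0,-0.3,0,0,0]]])

```text
time: 10.28
tool_pos: [0.5615, -0.0714, 0.2569]
ee_rot: [-3.139, 0.005, -2.888]
wrist_force: [0.1, 0.5, -1.8]
width: 0.0118
```

Run:
```python
from h import *
o=robot.get_obs();print(o["tool_pos"],o["ee_rot"],o["wrist_force"],o["wrist_torque"],o["width"])
snap("scene","6");crop("scene","6",200,180,320,300,"pics/c6.png")
```

```text
[ 0.56151871 -0.07140854  0.25694843] [-3.13917531  0.00477346 -2.88802014] [ 0.13624476  0.51161627 -1.77883215] [0.03884251 0.09550784 0.02173995] 0.011801018947951868
```

View pics/c6.png

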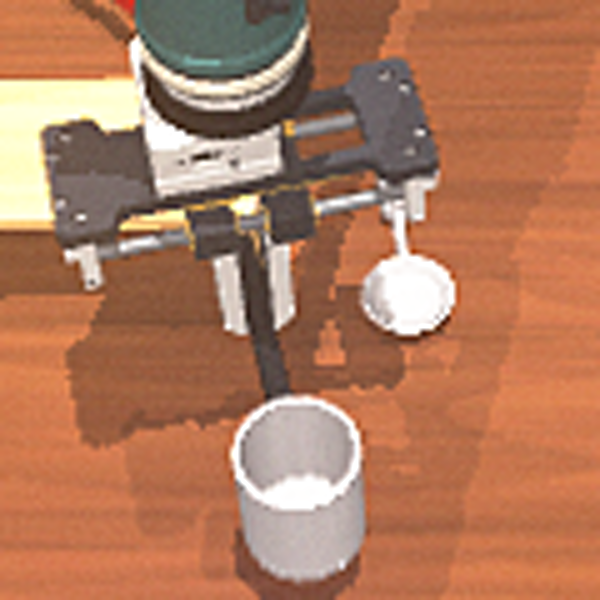

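Request:
move_arm(increments=[[[0,0,0,-0.2,0,0,0],[0,0,0,-0.4,0,0,0],[0,0,0.15,-0.6,0,0,0],[0,0,0.35,-0.6,0,0,0],[0,0,0.55,-0.6,0,0,0],[0,0,0.75,-0.6,0,0,0],[0,0,0.9,-0.6,0,0,0],[0,0,1.0,-0.6,0,0,0]]])

```text
time: 11.0
tool_pos: [0.535, 0.027, 0.3136]
ee_rot: [3.141, -0.0, -2.887]
wrist_force: [0.5, -0.0, -1.6]
width: 0.0113
```

Request:
move_arm(increments=[[[0,0.1,0,0,0,0,0],[0,0.25,0,0,0,0,0],[0,0.4,0,0,0,0,0],[0,0.55,0,0,0,0,0],[0,0.7,0,0,0,0,0],[0,0.85,0,0,0,0,0],[0,0.95,0,0,0,0,0],[0,1,0,0,0,0,0]]])

```text
time: 11.67
tool_pos: [0.4375, -0.0003, 0.3136]
ee_rot: [-3.141, -0.0, -2.889]
wrist_force: [0.3, -0.2, -2.3]
width: 0.0116
```

Request:
move_arm(increments=[[[0,0.1,0.05,0,0,0,0],[0,0.25,0.15,0,0,0,0],[0,0.4,0.3,0,0,0,0],[0,0.53,0.45,0,0,0,0],[0,0.53,0.6,0,0,0,0],[0,0.53,0.75,0,0,0,0],[0,0.53,0.9,0,0,0,0],[0,0.53,1,0,0,0,0]]])

```text
time: 12.33
tool_pos: [0.3621, 0.0847, 0.3139]
ee_rot: [3.141, 0.001, -2.888]
wrist_force: [0.5, -0.7, -1.7]
width: 0.0114
```

Request:
move_arm(increments=[[[0,0,0.1,0,0,0,0],[0,0,0.25,0,0,0,0],[0,0,0.4,0,0,0,0],[0,0,0.5,0,0,0,0],[0,0,0.57,0,0,0,0],[0,0,0.57,0.1,0,0,0],[0,0,0.57,0.2,0,0,0],[0,0,0.57,0.2,0,0,0]]])

```text
time: 13.0
tool_pos: [0.3473, 0.1386, 0.2907]
ee_rot: [-3.141, -0.005, -2.888]
wrist_force: [-0.4, -0.1, -1.8]
width: 0.0118
```

Run:
```python
from h import *
o=robot.get_obs();print(o["tool_pos"],o["ee_rot"],o["wrist_force"],o["wrist_torque"],o["joint_positions"].round(2),o["width"])
snap("scene","7");crop("scene","7",290,90,470,270,"pics/c7.png")
snap("top","7");crop("top","7",130,95,330,255,"pics/c7t.png")
```

```text
[0.34734092 0.13859409 0.29073362] [-3.14130531 -0.00519503 -2.88848312] [-0.39887963 -0.13307459 -1.81991144] [-0.04650282  0.20240732  0.01581364] [ 0.23 -0.27  1.92 -0.    1.49 -1.6 ] 0.011833402417772353
```

View pics/c7.png

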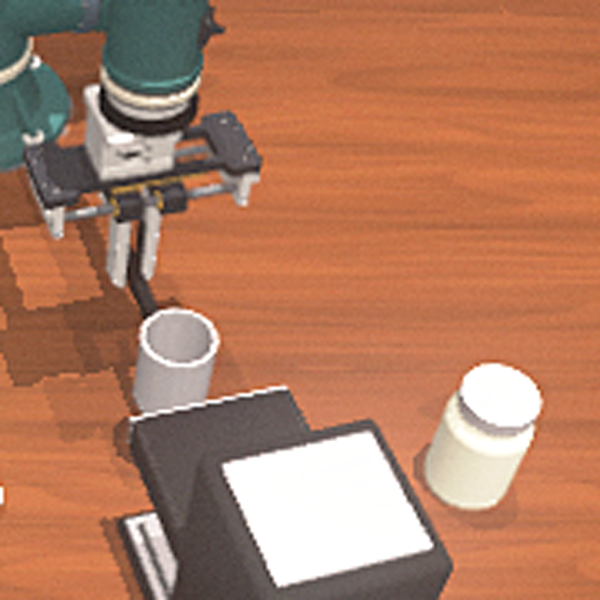

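View pics/c7t.png

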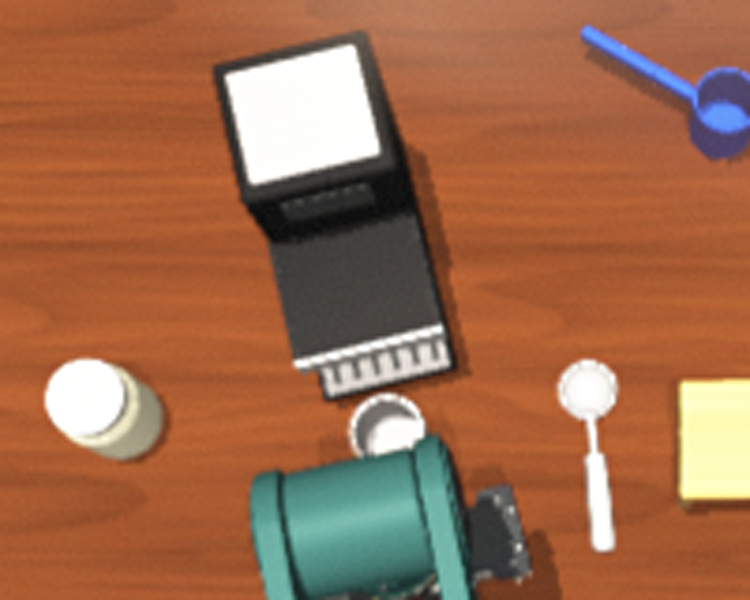

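Run:
```python
from h import *
for n,u,v in(("scene",290+179/3.333,90+337/3.333),("top",130+388/3.75,95+426/3.75)):
    for z in(.13,.142,.15):print(n,z,onz(n,u,v,z).round(4))
o1,d1=ray("scene",343.7,191.1);o2,d2=ray("top",233.5,208.6)
A=np.stack([d1,-d2],1);t=np.linalg.lstsq(A,o2-o1,rcond=None)[0];print(o1+d1*t[0],o2+d2*t[1])
# rim extremes in each image by x
for n,L,R in(("scene",(290+139/3.333,90+338/3.333),(290+219/3.333,90+340/3.333)),("top",(130+350/3.75,95+430/3.75),(130+426/3.75,95+422/3.75))):print(n,onz(n,*L,.142),onz(n,*R,.142))
P=cloud("scene",np.load("pics/scene7_d.npy"));Q=P[182:212,330:357].reshape(-1,3);Q=Q[(Q[:,2]>.12)&(Q[:,2]<.16)];
print(len(Q),Q.min(0),Q.max(0))
# near/far rim height
print(P[183:186,340:348,:].reshape(-1,3).round(3)[::4],P[198:203,342:346].reshape(-1,3).round(3)[::3])
```

```text
scene 0.13 [0.4487 0.1685 0.13  ]
scene 0.142 [0.4594 0.1662 0.142 ]
scene 0.15 [0.4666 0.1647 0.15  ]
top 0.13 [0.4604 0.1661 0.13  ]
top 0.142 [0.4583 0.1645 0.142 ]
top 0.15 [0.4569 0.1634 0.15  ]
[0.45855831 0.16637082 0.14110582] [0.45846421 0.16452402 0.1408433 ]
scene [0.4603558  0.13524782 0.142     ] [0.4625513  0.19683066 0.142     ]
top [0.45488404 0.19494944 0.142     ] [0.46164208 0.13395639 0.142     ]
268 [0.42593123 0.13635157 0.1200109 ] [0.52905897 0.19616618 0.14679454]
[[0.429 0.16  0.14 ]
 [0.428 0.17  0.139]
 [0.429 0.16  0.136]
 [0.428 0.171 0.135]
 [0.431 0.16  0.134]
 [0.427 0.171 0.13 ]] [[0.427 0.171 0.078]
 [0.429 0.179 0.079]
 [0.485 0.165 0.14 ]
 [0.483 0.163 0.134]
 [0.483 0.161 0.131]
 [0.482 0.169 0.129]
 [0.483 0.166 0.127]]
```

Request:
move_arm(increments=[[[0,0,0,0.1,0,0,0],[0,0,0,0.2,0,0,0],[0,0,0,0.3,0,0,0],[0,0,0,0.38,0,0,0],[0,0,-0.01,0.41,0,0,0],[0,0,-0.01,0.41,0,0,0]]])

```text
time: 13.6
tool_pos: [0.3479, 0.138, 0.2512]
ee_rot: [3.142, -0.003, -2.888]
wrist_force: [-0.0, -0.3, -1.7]
width: 0.0117
```

Run:
```python
from h import *
o=robot.get_obs();print(o["tool_pos"],o["ee_rot"],o["wrist_force"],o["wrist_torque"],o["width"])
snap("scene","8");crop("scene","8",290,90,470,270,"pics/c8.png")
snap("top","8");crop("top","8",180,135,280,235,"pics/c8t.png")
```

```text
[0.34788008 0.13799261 0.25121526] [ 3.14158454e+00 -2.88192590e-03 -2.88812910e+00] [-0.03250566 -0.29195386 -1.71434558] [ 0.00231387  0.15785215 -0.0316182 ] 0.011668070383572145
```

View pics/c8.png

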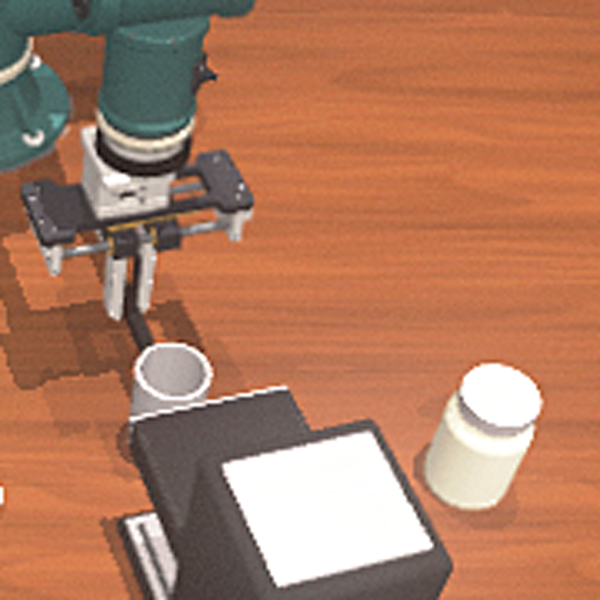

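View pics/c8t.png

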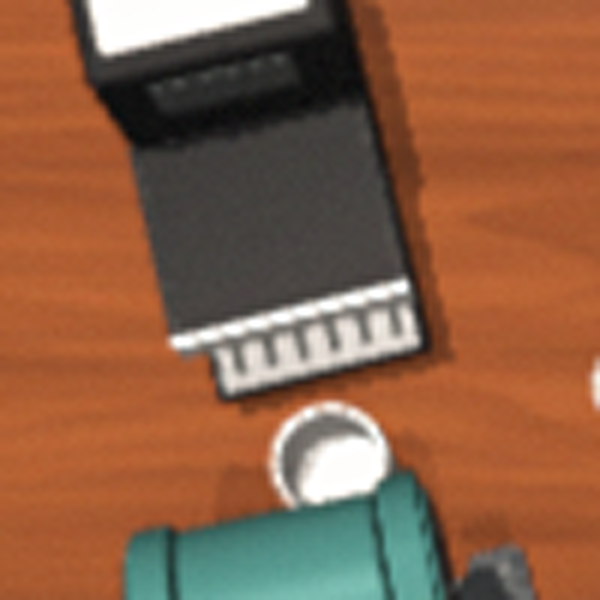

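Request:
move_arm(increments=[[[0,-0.08,0,0,0,0,0],[0,-0.2,0,0,0,0,0],[0,-0.33,0,0,0,0,0],[0,-0.45,0,0,0,0,0],[0,-0.55,0,0,0,0,0],[0,-0.6,0,0,0,0,0],[0,-0.6,0,0,0,0,0]]])

```text
time: 14.28
tool_pos: [0.4076, 0.1535, 0.253]
ee_rot: [3.142, 0.001, -2.888]
wrist_force: [-0.2, -0.1, -1.3]
width: 0.0119
```

Request:
move_arm(increments=[[[0,-0.08,0,0,0,0,0],[0,-0.2,0,0,0,0,0],[0,-0.33,0,0,0,0,0],[0,-0.45,0,0,0,0,0],[0,-0.57,0,0,0,0,0],[0,-0.63,0,0,0,0,0],[0,-0.63,0,0,0,0,0]]])

```text
time: 14.87
tool_pos: [0.4682, 0.1693, 0.2527]
ee_rot: [3.142, 0.0, -2.888]
wrist_force: [-0.3, -0.2, -1.1]
width: 0.0122
```

Run:
```python
from h import *
o=robot.get_obs();print(o["tool_pos"],o["ee_rot"],o["wrist_force"],o["wrist_torque"],o["width"])
snap("scene","9");crop("scene","9",290,120,470,300,"pics/c9.png")
snap("top","9");crop("top","9",180,135,280,235,"pics/c9t.png")
```

```text
[0.46822981 0.16925465 0.25268391] [ 3.14154049e+00  4.31970868e-04 -2.88808282e+00] [-0.31485312 -0.19852554 -1.05944389] [-0.06853754  0.15678217  0.03751873] 0.012156962233745091
```

View pics/c9.png

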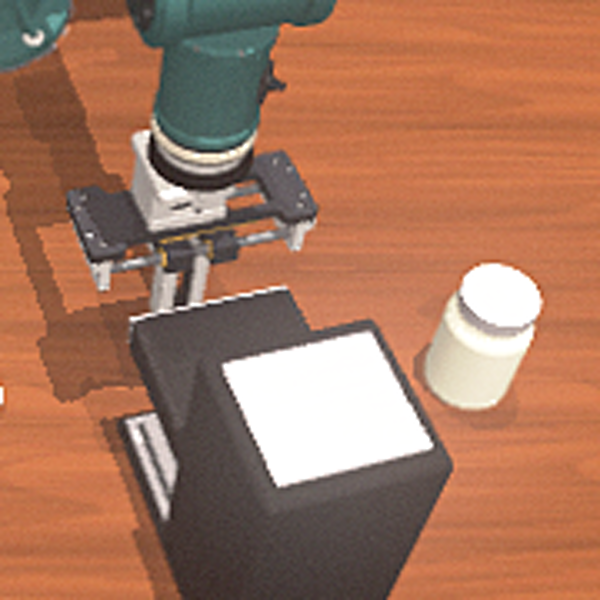

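View pics/c9t.png

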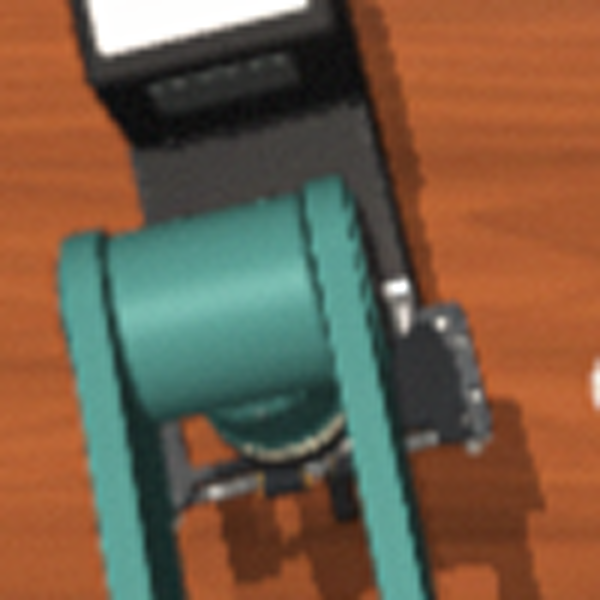

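The pan centre is now computed at (0.580, 0.196), over the tray centre. I'll raise it until it makes contact.

Request:
move_arm(increments=[[[0,0,0,-0.04,0,0,0],[0,0,0,-0.08,0,0,0],[0,0,0,-0.12,0,0,0],[0,0,0,-0.15,0,0,0],[0,0,0,-0.15,0,0,0]]])

```text
time: 15.38
tool_pos: [0.4675, 0.1691, 0.2691]
ee_rot: [3.142, 0.002, -2.888]
wrist_force: [0.9, -0.1, -1.5]
width: 0.0121
```

```bash
cat > f.py <<'E'
from h import *
L=[]
for i in range(5):
    robot.snapshot("top");o=robot.get_obs();L.append(np.r_[o["tool_pos"][2],o["ee_rot"][1],o["wrist_force"],o["wrist_torque"]])
print(o["time"],np.mean(L,0).round(4),np.std(L,0).round(3))
E
python3 f.py
```

```text
15.6333 [ 2.6790e-01  5.0000e-04  7.9800e-02 -4.1340e-01 -1.7089e+00  2.2000e-03
  1.4860e-01 -7.3000e-03] [0.    0.001 0.311 0.279 0.512 0.012 0.014 0.036]
```

Request:
move_arm(increments=[[[0,0,0,-0.02,0,0,0],[0,0,0,-0.04,0,0,0],[0,0,0,-0.06,0,0,0],[0,0,0,-0.06,0,0,0]]])

```text
time: 15.97
tool_pos: [0.4673, 0.1691, 0.2738]
ee_rot: [3.141, -0.001, -2.888]
wrist_force: [0.5, -0.4, -3.4]
width: 0.0118
```

```bash
python3 f.py
```

```text
16.2167 [ 2.7350e-01 -5.0000e-04  4.3310e-01 -6.6800e-02 -2.9825e+00 -1.9300e-02
  2.7300e-01 -7.5000e-03] [0.    0.    0.595 0.573 0.37  0.03  0.019 0.023]
```

Request:
move_arm(increments=[[[0,0,0,-0.01,0,0,0],[0,0,0,-0.02,0,0,0],[0,0,0,-0.03,0,0,0],[0,0,0,-0.04,0,0,0],[0,0,0,-0.04,0,0,0]]])

```text
time: 16.63
tool_pos: [0.4673, 0.1691, 0.2778]
ee_rot: [3.142, -0.0, -2.888]
wrist_force: [-1.0, -0.3, -3.6]
width: 0.0121
```

```bash
python3 f.py;python3 f.py; python3 -c "
from h import *
snap('scene','10');crop('scene','10',300,150,400,230,'pics/c10.png')"
```

```text
16.8833 [ 2.7760e-01 -4.0000e-04 -6.8000e-01 -1.8500e-02 -3.6556e+00 -7.7700e-02
  4.1750e-01 -9.3000e-03] [0.    0.    0.725 0.435 0.524 0.02  0.009 0.017]
17.1333 [ 2.7760e-01 -4.0000e-04 -8.3100e-01 -2.9530e-01 -3.7761e+00 -8.1400e-02
  4.6620e-01 -4.6000e-03] [0.    0.    0.483 0.572 0.264 0.021 0.029 0.024]
```

View pics/c10.png

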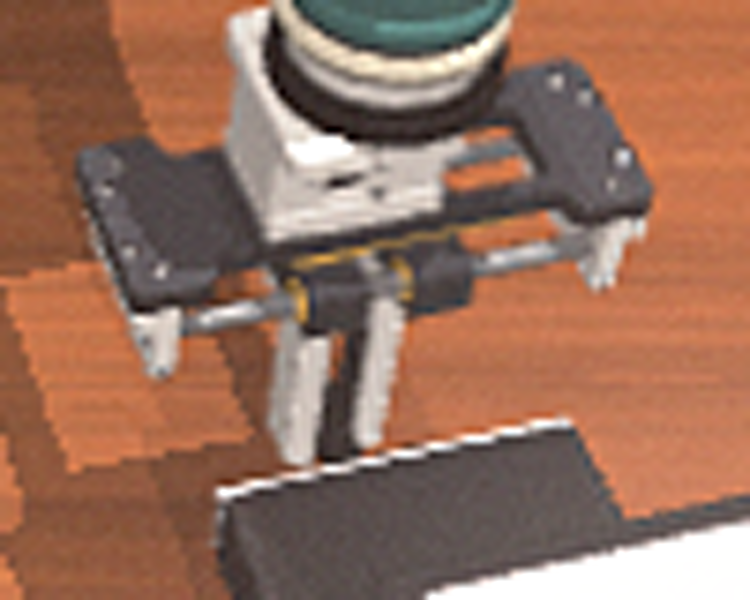

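Request:
move_arm(increments=[[[0,0,0,-0.005,0,0,0],[0,0,0,-0.01,0,0,0],[0,0,0,-0.015,0,0,0],[0,0,0,-0.015,0,0,0]]])

```text
time: 17.52
tool_pos: [0.4673, 0.1691, 0.2792]
ee_rot: [3.141, -0.0, -2.888]
wrist_force: [-1.1, -0.4, -4.0]
width: 0.0122
```

```bash
python3 f.py;python3 f.py
```

```text
17.7667 [ 2.7910e-01 -3.0000e-04 -1.6144e+00 -5.9840e-01 -4.0236e+00 -8.2400e-02
  5.5570e-01  8.0000e-03] [0.    0.    0.189 0.284 0.349 0.031 0.035 0.026]
18.0167 [ 2.7910e-01 -1.0000e-04 -1.6443e+00 -3.4300e-01 -4.1277e+00 -1.1140e-01
  5.7030e-01  2.7000e-03] [0.    0.    0.377 0.37  0.499 0.022 0.018 0.035]
```

Request:
move_arm(increments=[[[0,0,0,-0.003,0,0,0],[0,0,0,-0.006,0,0,0],[0,0,0,-0.01,0,0,0],[0,0,0,-0.01,0,0,0],[0,0,0,-0.01,0,0,0]]])

```text
time: 18.43
tool_pos: [0.4674, 0.1691, 0.2802]
ee_rot: [3.142, 0.0, -2.888]
wrist_force: [-1.5, -0.6, -3.6]
width: 0.0118
```

```bash
python3 f.py;python3 f.py; python3 -c "
from h import *
snap('scene','11');crop('scene','11',300,190,360,235,'pics/c11.png')"
```

```text
18.6833 [ 0.2802  0.     -1.4594 -0.08   -3.8904 -0.0763  0.5715 -0.0157] [0.    0.    0.467 0.209 0.458 0.023 0.023 0.021]
18.9333 [ 0.2802  0.     -1.1992 -0.1742 -4.2079 -0.0959  0.6032 -0.0044] [0.    0.    0.417 0.319 0.485 0.029 0.032 0.028]
```

View pics/c11.png

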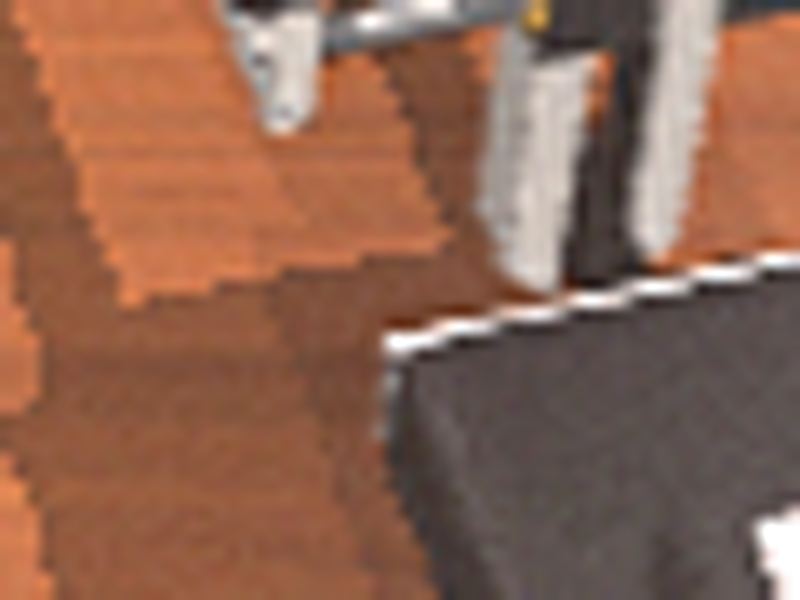

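Request:
move_arm(increments=[[[0,0,0,-0.004,0,0,0],[0,0,0,-0.008,0,0,0],[0,0,0,-0.012,0,0,0],[0,0,0,-0.015,0,0,0],[0,0,0,-0.015,0,0,0],[0,0,0,-0.015,0,0,0]]])

```text
time: 19.48
tool_pos: [0.4674, 0.1691, 0.2817]
ee_rot: [-3.142, 0.0, -2.888]
wrist_force: [-1.3, -0.6, -3.3]
width: 0.0118
```

```bash
python3 f.py;python3 f.py;python3 f.py;python3 f.py
```

```text
19.7333 [ 2.8180e-01  2.0000e-04 -1.7538e+00 -5.4060e-01 -3.7362e+00 -1.3140e-01
  5.7010e-01 -1.5600e-02] [0.    0.    0.146 0.427 0.406 0.029 0.018 0.016]
19.9833 [ 2.8170e-01  1.0000e-04 -1.9220e+00 -3.2390e-01 -3.9176e+00 -1.2700e-01
  5.4300e-01  2.9000e-03] [0.    0.    0.49  0.327 0.232 0.024 0.024 0.03 ]
20.2333 [ 2.8170e-01  1.0000e-04 -1.1746e+00 -6.2580e-01 -3.5943e+00 -1.1680e-01
  5.5870e-01 -2.1900e-02] [0.    0.    0.431 0.303 0.427 0.007 0.035 0.029]
20.4833 [ 2.8170e-01  1.0000e-04 -1.3621e+00 -7.8750e-01 -3.8797e+00 -1.1160e-01
  5.3570e-01 -7.1000e-03] [0.    0.    0.338 0.408 0.268 0.015 0.023 0.038]
```

```bash
cat > t.py <<'E'
from h import *
import sys
c,s=np.cos(np.radians(14.6)),np.sin(np.radians(14.6))
def an(p,P,tag):
    m=(p.max(2)<85)
    X=P-np.array([.579,.1955,0]);lx=X[...,0]*c+X[...,1]*s;ly=-X[...,0]*s+X[...,1]*c
    k=m&(np.abs(ly)<.010)&(lx>-.16)&(lx<-.062)&(P[...,2]>.04)&(P[...,2]<.13)
    if k.sum()<5:print(tag,k.sum());return
    z=P[...,2][k];x=lx[k];o=np.argsort(x);
    a=np.polyfit(x,z,1);print(tag,k.sum(),"slope deg",np.degrees(np.arctan(a[0])).round(2),"z at -115",np.polyval(a,-.115).round(4),"at -75",np.polyval(a,-.075).round(4),x.min().round(3),x.max().round(3))
if __name__=="__main__":
    for t in("9","10","11"):an(np.load(f"pics/scene{t}.npy").astype(int),cloud("scene",np.load(f"pics/scene{t}_d.npy")),t)
    for i in range(3):
        p,d=snap("scene",f"12{i}");an(p.astype(int),cloud("scene",d),"now")
E
python3 t.py; python3 -c "
from h import *
crop('scene','120',300,190,360,235,'pics/c12.png')"
```

```text
9 31 slope deg 1.96 z at -115 0.0864 at -75 0.0877 -0.122 -0.107
10 58 slope deg -27.81 z at -115 0.1087 at -75 0.0876 -0.123 -0.089
11 57 slope deg -20.21 z at -115 0.1087 at -75 0.094 -0.123 -0.089
now 59 slope deg -26.06 z at -115 0.1108 at -75 0.0912 -0.123 -0.09
now 59 slope deg -21.94 z at -115 0.1098 at -75 0.0937 -0.123 -0.088
now 59 slope deg -22.89 z at -115 0.1107 at -75 0.0938 -0.123 -0.088
```

View pics/c12.png

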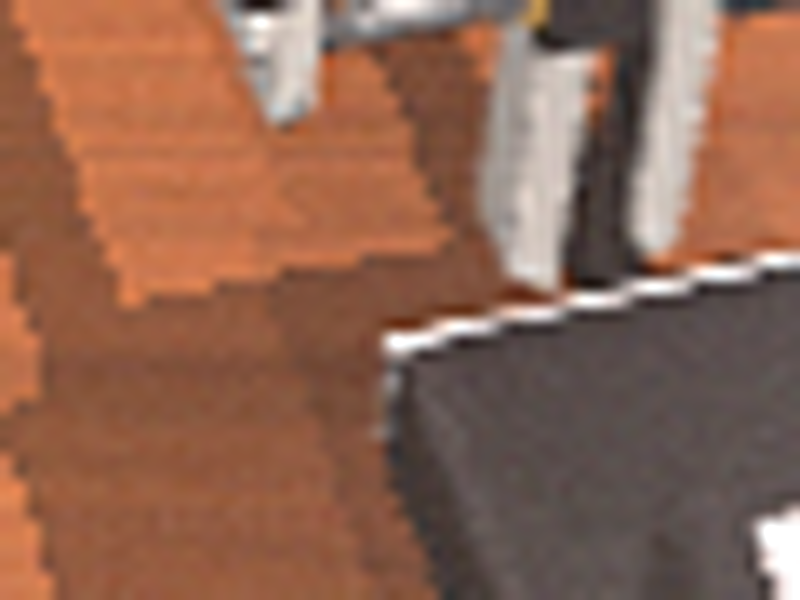

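Request:
move_arm(increments=[[[0,0,0,0.03,0,0,0],[0,0,0,0.06,0,0,0],[0,0,0,0.11,0,0,0],[0,0,0,0.16,0,0,0],[0,0,0,0.21,0,0,0],[0,0,0,0.26,0,0,0],[0,0,0,0.3,0,0,0],[0,0,0,0.3,0,0,0]]])

```text
time: 21.3
tool_pos: [0.4671, 0.169, 0.2505]
ee_rot: [3.141, -0.002, -2.888]
wrist_force: [0.6, 0.4, -1.6]
width: 0.0121
```

```bash
python3 f.py
cat > g.py <<'E'
from h import *
o=robot.get_obs()
for n,b in(("scene",(290,120,470,300)),("top",(180,135,280,235))):
    import sys
    snap(n,sys.argv[1]);crop(n,sys.argv[1],*b,f"pics/g{sys.argv[1]}{n}.png")
E
python3 g.py 13
```

```text
21.55 [ 2.517e-01  1.000e-04 -2.518e-01  2.574e-01 -1.616e+00  4.200e-03
  1.346e-01 -2.990e-02] [0.    0.001 0.209 0.294 0.622 0.022 0.018 0.015]
```

Request:
move_arm(increments=[[[0,0,0,0.01,0,0,0],[0,0,0,0.02,0,0,0],[0,0,0,0.03,0,0,0],[0,0,0,0.03,0,0,0]]])

```text
time: 21.98
tool_pos: [0.4673, 0.1691, 0.2484]
ee_rot: [3.142, -0.0, -2.888]
wrist_force: [0.8, 0.1, -1.0]
width: 0.0116
```

```bash
python3 f.py
```

```text
22.2333 [ 2.4860e-01 -1.0000e-04  9.9500e-02 -2.2260e-01 -1.6392e+00 -1.8300e-02
  1.3580e-01  5.7000e-03] [0.    0.    0.738 0.345 0.346 0.033 0.036 0.031]
```

Request:
move_arm(increments=[[[0,0,0,0.01,0,0,0],[0,0,0,0.02,0,0,0],[0,0,0,0.02,0,0,0]]])

```text
time: 22.48
tool_pos: [0.4673, 0.1691, 0.2464]
ee_rot: [3.142, -0.0, -2.888]
wrist_force: [-0.6, 0.3, -1.9]
width: 0.0116
```

```bash
python3 f.py
```

```text
22.7333 [ 2.466e-01 -1.000e-04  4.665e-01 -2.574e-01 -1.829e+00 -6.100e-03
  1.657e-01 -1.060e-02] [0.    0.    0.327 0.231 0.475 0.009 0.014 0.029]
```

Request:
move_arm(increments=[[[0,0,0,0.01,0,0,0],[0,0,0,0.02,0,0,0],[0,0,0,0.02,0,0,0]]])

```text
time: 22.98
tool_pos: [0.4673, 0.1691, 0.2444]
ee_rot: [3.142, -0.0, -2.888]
wrist_force: [0.1, 0.1, -1.6]
width: 0.0117
```

```bash
python3 f.py
```

```text
23.2333 [ 2.4460e-01 -1.0000e-04  3.6300e-02  9.4100e-02 -1.4755e+00 -8.4000e-03
  1.3970e-01  1.2800e-02] [0.    0.    0.515 0.828 0.389 0.033 0.032 0.017]
```

Request:
move_arm(increments=[[[0,0,0,0.01,0,0,0],[0,0,0,0.02,0,0,0],[0,0,0,0.02,0,0,0]]])

```text
time: 23.48
tool_pos: [0.4673, 0.1691, 0.2424]
ee_rot: [3.142, -0.0, -2.888]
wrist_force: [-0.4, 0.1, -1.2]
width: 0.0115
```

```bash
python3 f.py
```

```text
23.7333 [ 0.2426 -0.     -0.0638  0.1512 -1.2373 -0.0251  0.1408 -0.0183] [0.    0.    0.58  0.349 0.461 0.033 0.024 0.026]
```

Request:
move_arm(increments=[[[0,0,0,0.01,0,0,0],[0,0,0,0.02,0,0,0],[0,0,0,0.02,0,0,0]]])

```text
time: 23.98
tool_pos: [0.4674, 0.1691, 0.241]
ee_rot: [3.142, 0.0, -2.888]
wrist_force: [-1.2, -0.2, 1.7]
width: 0.0119
```

```bash
python3 f.py
```

```text
24.2333 [ 2.4100e-01  4.0000e-04 -1.7282e+00 -2.8520e-01  1.3409e+00  3.2000e-03
  1.5880e-01 -3.1000e-03] [0.    0.    0.324 0.276 0.324 0.02  0.025 0.014]
```

Request:
move_arm(increments=[[[0,0,0,0.01,0,0,0],[0,0,0,0.02,0,0,0],[0,0,0,0.02,0,0,0]]])

```text
time: 24.48
tool_pos: [0.4674, 0.1691, 0.2387]
ee_rot: [3.142, 0.0, -2.888]
wrist_force: [-3.0, -0.2, 3.4]
width: 0.0118
```

```bash
python3 f.py
```

```text
24.7333 [ 2.3880e-01  3.0000e-04 -2.1849e+00 -5.2820e-01  2.4352e+00 -1.0000e-02
  1.4140e-01 -8.0000e-04] [0.    0.    0.584 0.352 0.374 0.018 0.014 0.015]
```

Request:
move_arm(increments=[[[0,0,0,0.006,0,0,0],[0,0,0,0.012,0,0,0],[0,0,0,0.018,0,0,0],[0,0,0,0.018,0,0,0]]])

```text
time: 25.07
tool_pos: [0.4673, 0.1691, 0.2367]
ee_rot: [3.141, -0.0, -2.888]
wrist_force: [-3.6, -0.9, 2.5]
width: 0.0118
```

```bash
python3 f.py
```

```text
25.3167 [ 2.3680e-01 -2.0000e-04 -2.8385e+00 -8.9260e-01  2.1693e+00 -3.6400e-02
  1.8780e-01  1.0900e-02] [0.    0.    0.086 0.397 0.787 0.027 0.026 0.033]
```

Request:
move_arm(increments=[[[0,0,0,0.005,0,0,0],[0,0,0,0.01,0,0,0],[0,0,0,0.01,0,0,0]]])

```text
time: 25.57
tool_pos: [0.4674, 0.1691, 0.2362]
ee_rot: [3.142, 0.0, -2.888]
wrist_force: [-4.3, -0.9, 4.6]
width: 0.0116
```

```bash
python3 f.py
```

```text
25.8167 [ 2.3610e-01  1.0000e-04 -3.8089e+00 -9.9750e-01  4.7422e+00 -6.6000e-02
  3.7100e-01 -1.1600e-02] [0.    0.    0.288 0.654 0.456 0.034 0.025 0.034]
```

Request:
move_arm(increments=[[[0.2,0,0,-0.005,0,0,0],[0.25,0,0,-0.005,0,0,0],[0.35,0,0,-0.005,0,0,0],[0.45,0,0,-0.005,0,0,0],[0.5,0,0,-0.005,0,0,0],[0.5,0,0,-0.005,0,0,0]]])

```text
time: 26.32
tool_pos: [0.4674, 0.1691, 0.2362]
ee_rot: [3.142, -0.0, -2.888]
wrist_force: [-1.3, 0.4, -0.5]
width: 0.0456
```

Request:
move_arm(increments=[[[0.5,0,0,-0.1,0,0,0],[0.5,0,0,-0.3,0,0,0],[0.5,0,0,-0.5,0,0,0],[0.5,0,0,-0.8,0,0,0],[0.5,0,0,-1,0,0,0],[0.5,0.3,0,-1,0,0,0],[0.5,0.6,0,-1,0,0,0],[0.5,0.8,0,-1,0,0,0]]])

```text
time: 26.98
tool_pos: [0.3885, 0.1487, 0.3376]
ee_rot: [3.142, 0.001, -2.888]
wrist_force: [-1.4, 0.3, 0.2]
width: 0.047
```

Request:
move_arm(increments=[[[0.5,0.2,-0.2,-0.1,0,0,0],[0.5,0.4,-0.5,-0.1,0,0,0],[0.5,0.4,-0.8,-0.1,0,0,0],[0.5,0.4,-1,-0.1,0,0,0],[0.5,0.4,-1,-0.1,0,0,0]]])

```text
time: 27.4
tool_pos: [0.3765, 0.0398, 0.3475]
ee_rot: [-3.139, 0.002, -2.893]
wrist_force: [0.2, 0.7, -0.5]
width: 0.0473
```

```bash
python3 -c "
from h import *
print(robot.get_obs()['tool_pos'],robot.get_obs()['width'])
snap('scene','14');crop('scene','14',300,150,420,270,'pics/c14.png')
snap('top','14');crop('top','14',180,135,300,255,'pics/c14t.png')"
```

```text
[0.37646149 0.03983783 0.34752867] 0.04725974867710419
```

View pics/c14.png

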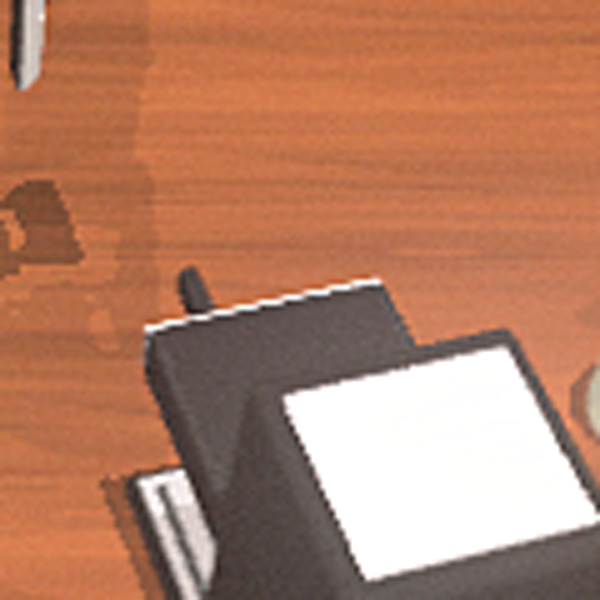

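View pics/c14t.png

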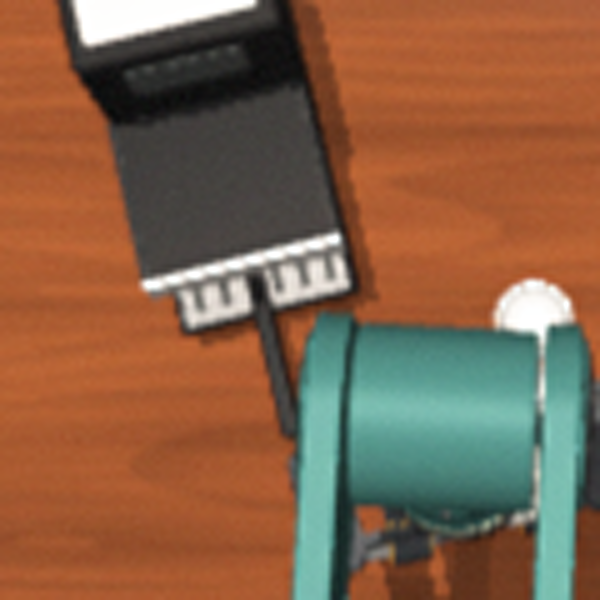

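View pics/scene14.png

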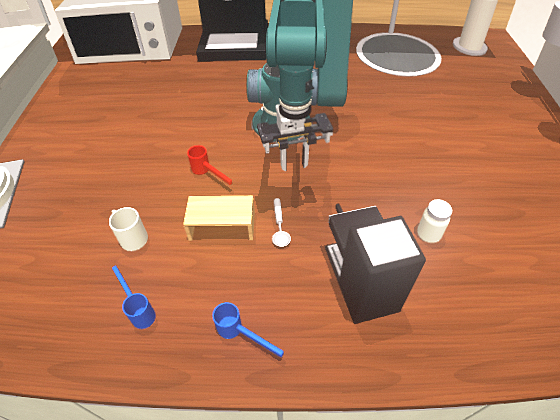

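Run:
```python
from h import *
c,s=np.cos(np.radians(14.6)),np.sin(np.radians(14.6))
def loc(X):
    d=X[:2]-np.array([.579,.1955]);return (d@[c,s]).round(4),(d@[-s,c]).round(4)
print("tip scene",loc(onz("scene",337.4,203.6,.061)))
for u,v in((260,290),(272,350),(292,432)):print("handle top",loc(onz("top",180+u/5,135+v/5,.061)))
p0,p1=np.load("pics/scene0.npy").astype(int),np.load("pics/scene14.npy").astype(int)
for n,b in(("mug",(105,200,155,255)),("jar",(415,195,455,245)),("spoon",(268,195,295,250))):
    x0,y0,x1,y1=b;print(n,(np.abs(p0-p1)[y0:y1,x0:x1].max(2)>50).mean())
print("tip pred scene",proj("scene",[.579-.15*c,.1955-.15*s,.061]))
```

```text
tip scene (np.float64(-0.1502), np.float64(0.0021))
handle top (np.float64(-0.0569), np.float64(0.0004))
handle top (np.float64(-0.0974), np.float64(0.0017))
handle top (np.float64(-0.1526), np.float64(0.0013))
mug 0.0
jar 0.0
spoon 0.16296296296296298
tip pred scene [336.70034341 203.78997837]
```

Run:
```python
from h import *
for t in("0","14"):
    p=np.load(f"pics/scene{t}.npy").astype(int)[192:252,265:297];m=p[...,2]>130;ys,xs=np.nonzero(m);print(m.sum(),xs.mean(),ys.mean(),xs.min(),xs.max(),ys.min(),ys.max())
robot.close_job()
```

```text
420 14.688095238095238 35.03809523809524 7 25 6 54
415 14.742168674698796 35.265060240963855 7 25 6 54
the job is handed in; nothing more can be done
```

The pan is standing in the dispenser's tray with its handle out of the front, and I've handed the job in. The one step I couldn't confirm directly is that the switch clicked on.

- **Moving the pan:** I gripped the bare-steel pan by the bowl, drew it clear of the riser, set it on the counter and let go. I then took it again by the handle, about 115 mm from the bowl's axis, and brought the bowl in under the dispenser's head.
- **Switch push:** I pushed the hidden plate up with the rim and held it for more than 1 s. The force rose by about 2.1–2.4 N over the pan's weight.
    - During the push the pan tipped nose-down by about 2.4° in the grip, measured when it touched the tray.
    - Geometry with that tilt gives about 7–8 mm of plate travel. The spring force gives about 5.5–7 mm. Both are past the 5 mm click, but the force figure only narrowly.
- **Placing:** I lowered the pan, seated it level with light pressure, let go and moved away.

**Last checks**
- The handle end is 150 mm in front of the tray centre and about 2 mm off to the side, so the pan is close to centred.
- The mug and jar pixels have not changed. A raw comparison flagged 16% of the spoon's area, but its outline and centre match the start, so I take that as arm shadow.
- The gripper is clear of everything, and the job took about 27.5 s.

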